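Latch the dish carriage under the lens and start the reading

TASK

Bring the dish under the reader's lens: with your fingertips push the blue tab of the sprung carriage all the way to its far stop and let go, so that the carriage springs back by itself and latches against the brass stop pin at the middle of its travel. Once it is latched, press the green start button right down and let it come up again. Only push and press: do not pinch or hook the tab from behind, do not take the dish off the carriage or lift anything, and leave the other things on the bench where they are.

Things in the scene. Friction and masses are not known exactly. Their poses are not given: they have to be found in the camera images.
- reader: the dish reader, fixed to the bench (place and direction change from run to run): pale metal base plate 250 x 156 x 12 mm with two guide rods, a white carriage on them and a black lens barrel (42 mm across, underside 60 mm and top 81 mm above the bench) held by a grey arm from the +y side. Origin under the centre of the base at bench height, below the lens; its +x axis is the direction in which the carriage is pushed, z up
- carriage (a joint): travel of the sprung white carriage along the reader's +x (m): 0 = home (it starts here), 0.040 = latched against the stop pin with the dish under the lens, 0.070 = far stop (rubber bumper). A spring pushes it home with about 3 N at 0 and 7.5 N at 0.070, with some drag (about 30 N per m/s); let go beyond the pin it comes back within about half a second. Let go before it has passed 0.042 it goes back home
- tab_front (a point): centre of the front face of the blue push tab, at the end of the carriage nearest the robot; moves with the carriage. The tab is an upright plate 100 mm wide (along the reader's y), 10 mm thick with its grey back plate, standing from 26 to 78 mm above the bench; this point is 55 mm above the bench. The face looks to the reader's -x: push it along the reader's +x. Nothing of the reader stands in front of it higher than 26 mm
- tab_back (a point): centre of the grey back face of the tab, which looks toward the dish (4 mm thick back plate, 100 x 50 mm), 10 mm behind tab_front and 55 mm above the bench; the fingers must not touch this face
- stop_pin (a joint): height of the sprung brass stop pin, 8 mm across, at the right side of the reader (m): 0 = held down by the carriage's orange runner, 0.012 = fully up. It pops up by itself when the carriage has passed 0.040 and then catches the runner's rear end
- dish_seat (a point): centre of the carriage's seat for the dish, on the carriage's upper face, 32 mm above the bench; moves with the carriage
- dish_mid (a point): centre (half-way up) of the pinkish petri dish, 91 mm across and 16 mm high, that lies loose on the carriage between four short pegs, 8 mm above dish_seat
- console: white start-button console, fixed to the bench left or right of the reader, 90 x 80 x 34 mm with a black round button housing on top; origin under its centre
- start_button (a joint): how far the green start button is pressed (m): 0 = up, 0.006 = right down (about 4 N); springs back up
- start_button_top (a point): centre of the top of the green button, 34 mm across, 52 mm above the bench when up; pressed straight down
- timer: bystander: white bench timer 70 x 62 x 20 mm lying on the bench on the other side of the reader from the console; origin under its centre
- vial: bystander: blue-capped sample vial, 23 mm across, 54 mm high, standing beside the reader; origin under its centre
- marker: bystander: white marker pen with a black cap, 135 x 13 x 12 mm, lying beside the reader; origin under its centre, long axis y
- bottle: bystander: amber bottle with a red cap, 48 mm across and 90 mm high, standing to the left of the reader, toward the back; origin under its centre

How it is judged:
On the way, in this order (a step that is already met when the one before it is completed fails the run):
1. the carriage is pushed past the stop pin to its far stop (beyond 62 of 70 mm) (value of joint carriage above 0.062 m), for 0.05 s.
2. the carriage is let go, has come back and is latched against the raised stop pin at 40 mm, with no finger on the reader (value of joint carriage between 0.037 and 0.043 m and value of joint stop_pin above 0.008 m and contact force between the fingers and reader below 0.2 N), for 0.3 s.
3. with the carriage latched, the green button is pressed down (beyond 4 of 6 mm) (value of joint carriage between 0.037 and 0.043 m and value of joint stop_pin above 0.008 m and value of joint start_button above 0.004 m), for 0.05 s.
At the end, for the whole second after the job is handed in: The carriage rests latched at 40 mm (within 3 mm) against the stop pin, which is up by more than 8 mm; the green button is up again (within 1.5 mm); the dish lies on its seat (its centre within 14 mm of the seat point, 8 mm of which is its half height) (value of joint carriage between 0.037 and 0.043 m and value of joint stop_pin above 0.008 m and value of joint start_button below 0.0015 m and distance between dish_mid and dish_seat below 0.014 m and velocity of joint carriage between -0.005 and 0.005 m/s); the robot touches nothing.
It fails at once if the dish is lifted or pushed off its seat (distance between dish_mid and dish_seat above 0.016 m).
It fails at once if the tab is pinched or hooked: fingers on its back plate (contact force between the fingers and carriage_c2 above 1 N).
It fails at once if the start button is pressed while the carriage is not latched (value of joint start_button above 0.003 m and not (value of joint carriage between 0.037 and 0.043 m and value of joint stop_pin above 0.008 m)).
It fails at once if the timer, vial, marker or bottle is moved by more than 20 mm, or the vial or bottle is tipped over (distance of any of timer, vial, marker, bottle from where it was at the start of the episode above 0.02 m or angle between any of vial, bottle's own z axis and vertical above 0.4 rad).
It also fails if it takes over 45 s, if anything falls off the work surface, if the arm or the gripper's body presses on something with over 40 N, if the wrist force passes 120 N, or if a joint passes its speed limit or range.

ROBOT

A 7-joint arm with a two-finger parallel gripper is mounted at the origin on a cart in front of the work surface, level with it; the furniture and walls round the work are solid. World frame = base frame: x ahead of the robot, y to its left, z up, the work surface at z = 0. Lengths are in m, angles in rad, forces in N, time in s.
With the tool pointing down it reaches from about 0.35 to 0.9 m from the base axis. Payload 7.2 kg.
Tool frame: the origin (TCP) lies on the centre line of the jaws, within the pads' length; the fingertips stand 22 mm ahead of it and the grasp point (between the pads) lies 3 mm ahead of it (robot.tips_ahead is the distance from the TCP to the fingertips, in m); z points along the fingers, y is the line along which they close (so a half turn about z gives the same grasp; the last joint's range is limited). The gripper opens to 85 mm and grips with 20 to 120 N. Pads are 22 mm wide; open, the fingers measure 114 mm over their backs; the gripper's body (76 mm by 85 mm) begins 54 mm behind the grasp point. The pads swing forward as they close: fully open they stand 13 mm farther back than shut.
Start: joints at [1.25, 0.411, -0.013, 1.596, 0.006, 1.134, -0.082], TCP at [0.156, -0.605, 0.253] pointing down, gripper open.
Joint ranges: [-2.95, 2.95], [-0.29, 1.99], [-1.47, 1.44], [0.14, 2.54], [-1.03, 4.17], [0.13, 1.85], [-2.86, 2.86]. Speed limits (rad/s): [2.39, 2.39, 3.01, 3.01, 3.14, 3.14, 3.14].

INTERFACE

Orientations are given as a rotation vector (axis times angle).
In Python, from cell import robot gives the robot as it stands.
- The arm moves only by the shell command python3 -m jog 'ROWS' [FORCE]. ROWS is a JSON object of lists of equal length, an entry for each row: "delta_pos": the shift along the tool's x, y, z in m, a list of three; "turn": the turn about the tool's z in degrees; "claw": the finger opening in m, from 0 to 0.0854. In form: {"delta_pos": [[tx, ty, tz], ...], "turn": [turn, ...], "claw": [claw, ...]}. A call has 1 to 12 rows; each row is the pose to reach, as a shift and turn from the pose commanded when the call began, along the tool's axes at that moment; what a row does not reach only later rows make up. A row lasts 1/10 s, in which the tool goes at most 50 mm and 8.59 degrees, less where a joint would pass 70% of its speed; a pose out of reach is approached as far as the arm can. A call with a gripper value outside its range is refused whole. The fingers move at their own pace and stop on an object; FORCE is the grip in N (left out, the last holds). Time passes only in rows, so rows that repeat a pose let the fingers close. It gives the time, the measured TCP pose, the force, the opening and the grip force at its end, in the units of the state.
- robot.get_obs(): the state, without advancing time (a new reading comes with each control period).
- robot.camera(name): name is "scene" or "top"; returns (picture, depth): 420x560x3 uint8, blue, green, red; 420x560 float32, m along the optical axis (not along the pixel's ray), 0 where there is no reading.
- robot.camera_params(name): a dict with "fx", "fy", "cx", "cy" (pixels), "rvec" (rotation vector, rad) and "tvec" (3), from world to camera coordinates, as OpenCV has them. Camera axes: x right, y down, z forward; pixel columns grow to the right and rows downward; lengths in m; the calibration is good to about 2 mm. A picture is of the moment at which its call begins. camera_params takes no time and is no camera call.
- robot.close_job(): hands the job in; it is judged then, once.
The state is a dict: "time": time; "q": joint angles; "joint_velocities": joint speeds; "effort": joint torques, N m; "eef_pos": TCP position; "orientation": TCP orientation; "wrist_force": force on the tool from outside, world axes, zero at the start; "ft_torque": the same for the moment, N m; "grip_width": finger opening in m; "finger_force": force on a finger pad.
Only numpy, scipy, OpenCV 4.12 (cv2) and the standard library are available. Lean on these libraries where they do the work, as an engineer would, in place of code of your own. Each camera call takes 0.05 s, during which the arm holds its last target. There are 200 camera calls.

## Working session

There is one attempt and no reset: what is moved stays moved. The work goes in short steps, Python scripts to look and compute and a shell command to move; the robot and the scene stay as the last step left them, time stands still between calls to the robot, and variables do not carry over. Pictures are saved under pics/ and viewed, at most 10 in all, crops included, and the job is handed in when it is done.

```bash
mkdir -p pics
cat > h.py <<'E'
import numpy as np, cv2
from cell import robot
def snap(n,f):
    p,d=robot.camera(n); cv2.imwrite(f'pics/{f}.png',p); np.save(f'pics/{f}.npy',d); return p,d
def world(n,d,u,v,r=1):
    c=robot.camera_params(n); R=cv2.Rodrigues(np.array(c['rvec'],float))[0]
    w=d[v-r:v+r+1,u-r:u+r+1]; z=np.median(w[w>0])
    return R.T@(np.array([(u-c['cx'])/c['fx']*z,(v-c['cy'])/c['fy']*z,z])-np.array(c['tvec']).ravel())
def cloud(n,d):
    c=robot.camera_params(n); R=cv2.Rodrigues(np.array(c['rvec'],float))[0]
    v,u=np.mgrid[:d.shape[0],:d.shape[1]]
    P=np.stack([(u-c['cx'])/c['fx']*d,(v-c['cy'])/c['fy']*d,d],-1)-np.array(c['tvec']).ravel()
    return P@R
E
python3 - <<'E'
from h import *
snap('top','t0'); snap('scene','s0')
print(robot.get_obs()); print(robot.camera_params('top'))
E
```

```text
{'time': 0.1, 'q': array([ 1.24980003,  0.41181564, -0.01273419,  1.59697126,  0.00559588,
        1.13431974, -0.08218218]), 'joint_velocities': array([-0.00095857,  0.00021406,  0.00026937, -0.0018092 ,  0.00095263,
        0.00233342,  0.00232409]), 'effort': array([ 3.11579548e-03, -6.01826191e+01,  6.84813950e-01, -3.00088084e+01,
        1.41390745e-02,  6.42813960e-03,  1.55040806e-05]), 'eef_pos': array([ 0.15619152, -0.6047274 ,  0.25253522]), 'orientation': array([-3.11507759e+00, -3.95946398e-01,  4.35626983e-04]), 'wrist_force': array([ 0.67831077,  0.59788281, -0.35656802]), 'ft_torque': array([0.0018357 , 0.02023895, 0.00076063]), 'finger_force': 0.0, 'grip_width': 0.08575690513698864}
{'fx': 502.2319386771799, 'fy': 502.2319386771799, 'cx': 276.32003209748285, 'cy': 212.5374080370202, 'rvec': array([ 2.16782793, -2.14331189,  0.12834747]), 'tvec': array([0.03733531, 0.61393996, 1.16377496])}
```

View pics/t0.png

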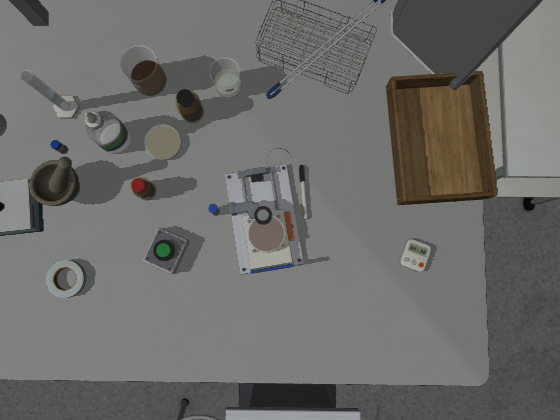

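View pics/s0.png

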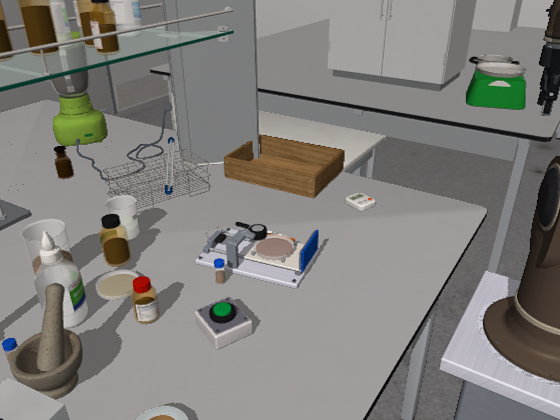

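Top view: tab's blue edge runs from about (250,271) to (297,264), the lens is at (263,215), the green button at (163,250), vial (213,210), marker (303,187) and bottle (140,187). Next I measure these.

Run:
```python
from h import *
p=cv2.imread('pics/t0.png'); d=np.load('pics/t0.npy'); C=cloud('top',d)
hsv=cv2.cvtColor(p,cv2.COLOR_BGR2HSV)
def col(lo,hi,box,zr):
    u0,u1,v0,v1=box; m=np.zeros(d.shape,bool); m[v0:v1,u0:u1]=cv2.inRange(hsv,lo,hi)[v0:v1,u0:u1]>0
    m&=(C[...,2]>zr[0])&(C[...,2]<zr[1])&(d>0); return C[m]
b=col((100,80,30),(130,255,255),(240,310,255,280),(0.03,.1))
print('tab',len(b),b.mean(0),b.min(0),b.max(0))
t=b[b[:,2]>.072]; 
print('tabtop',len(t),t.mean(0),t.min(0),t.max(0),'dir',cv2.fitLine(t[:,:2].astype(np.float32),2,0,.01,.01).ravel())
g=col((45,80,30),(85,255,255),(145,185,235,265),(0.03,.08)); print('btn',len(g),g.mean(0),g.min(0),g.max(0))
for n,u,v in [('lens',263,215),('vial',213,210),('marker',303,187),('bottle',140,187),('timer',416,255),('seat',267,235),('bench',200,330),('corTL',231,178),('corTR',286,170),('corBL',244,268),('corBR',297,260)]: print(n,world('top',d,u,v).round(3))
k=cv2.resize(p[150:290,200:320],None,fx=5,fy=4.2857 if 0 else 4.2,interpolation=2); cv2.imwrite('pics/c0.png',k)
```

```text
tab 113 [0.48045642 0.05212353 0.07774606] [0.47127544 0.00459722 0.06758206] [0.49051997 0.10016731 0.0854974 ]
tabtop 111 [0.48044188 0.05248829 0.0778915 ] [0.47127544 0.00459722 0.07223993] [0.49051997 0.10016731 0.0854974 ] dir [ 0.17705958 -0.9842001   0.48044187  0.05248829]
btn 171 [0.52119916 0.30935316 0.05214111] [0.50610625 0.29210305 0.04285376] [0.53714136 0.32742858 0.05921157]
lens [0.602 0.075 0.082]
vial [0.616 0.194 0.054]
marker [ 0.681 -0.02   0.012]
bottle [0.663 0.359 0.091]
timer [ 0.517 -0.293  0.017]
seat [0.558 0.066 0.05 ]
bench [ 0.332  0.225 -0.001]
corTL [0.701 0.157 0.013]
corTR [0.723 0.022 0.012]
corBL [0.481 0.121 0.015]
corBR [ 0.502 -0.007  0.014]
```

View pics/c0.png

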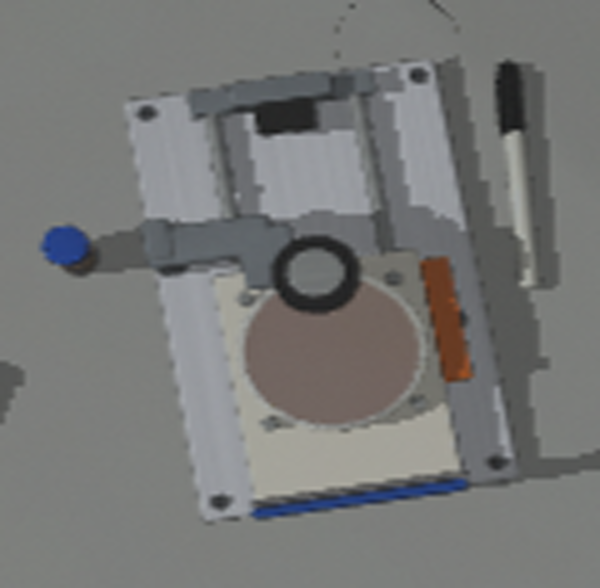

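Reader yaw comes out at about 9.5–10°: tab line 10.2°, base edges about 9°. The tab, button and base heights match the given sizes. Next I work out the moves and check how high the arm and lens stand.

```bash
cat >> h.py <<'E'
def rel(target, yaw=None):
    o=robot.get_obs(); R=cv2.Rodrigues(o['orientation'])[0]
    print('delta tool',(R.T@(np.array(target)-o['eef_pos'])).round(4),'tool yaw',np.degrees(np.arctan2(R[1,0],R[0,0])).round(2),'zaxis',R[:,2].round(3),'pos',o['eef_pos'].round(4),'t',o['time'],'F',o['wrist_force'].round(1))
YAW=np.radians(9.8); XR=np.array([np.cos(YAW),np.sin(YAW),0]); TAB=np.array([.477,.052,0])
BTN=np.array([.521,.309,.052])
E
python3 - <<'E'
from h import *
d=np.load('pics/t0.npy'); C=cloud('top',d)
print('tips',robot.tips_ahead,'max z reader',np.nanpercentile(C[160:270,225:300,2],[99.5,100]))
rel(TAB-.055*XR+[0,0,.17])
E
```

```text
tips 0.022 max z reader [0.08521593 1.23064209]
delta tool [ 0.4201 -0.56    0.0833] tool yaw 14.49 zaxis [-0.     0.001 -1.   ] pos [ 0.1562 -0.6047  0.2525] t 0.1 F [ 0.7  0.6 -0.4]
```

```bash
python3 -m jog '{"delta_pos":[[0.02,-0.025,0],[0.05,-0.065,0],[0.08,-0.105,0],[0.11,-0.145,0],[0.14,-0.185,0],[0.17,-0.225,0],[0.2,-0.265,0],[0.23,-0.305,0],[0.26,-0.345,0],[0.29,-0.385,0],[0.32,-0.425,0],[0.33,-0.44,0]],"turn":[0,1,2,3,4,4.7,4.7,4.7,4.7,4.7,4.7,4.7],"claw":[0.08,0.07,0.05,0.03,0.01,0,0,0,0,0,0,0]}' 20
python3 -c "
from h import *
rel(TAB-.055*XR+[0,0,.17])"
```

```text
time: 1.3
eef_pos: [0.3669, -0.0923, 0.2536]
orientation: [-3.129, -0.276, -0.002]
wrist_force: [-0.0, -1.6, -0.8]
grip_width: 0.0
finger_force: 0.0
delta tool [ 0.0786 -0.123   0.0837] tool yaw 10.09 zaxis [ 0.001  0.001 -1.   ] pos [ 0.3669 -0.0923  0.2536] t 1.3 F [-0.  -1.6 -0.8]
```

```bash
python3 -m jog '{"delta_pos":[[0.025,-0.04,0],[0.05,-0.08,0.02],[0.079,-0.115,0.045],[0.079,-0.123,0.083],[0.079,-0.123,0.12],[0.079,-0.123,0.16],[0.079,-0.123,0.185],[0.079,-0.123,0.191],[0.079,-0.123,0.191]],"turn":[0,0,0,0,0,0,0,0,0],"claw":[0,0,0,0,0,0,0,0,0]}'
python3 - <<'E'
from h import *
p,d=snap('top','t1'); snap('scene','s1')
rel(TAB-.011*XR+[0,0,.062])
cv2.imwrite('pics/c1.png',cv2.resize(p[180:320,200:340],None,fx=4,fy=4,interpolation=2))
s=cv2.imread('pics/s1.png'); cv2.imwrite('pics/c1s.png',cv2.resize(s[170:320,180:380],None,fx=4,fy=4,interpolation=2))
E
```

```text
time: 2.2
eef_pos: [0.4222, 0.0382, 0.0618]
orientation: [-3.13, -0.269, 0.003]
wrist_force: [-0.2, 0.3, -0.2]
grip_width: -0.0001
finger_force: 0.0
delta tool [ 0.0441 -0.0045  0.0014] tool yaw 9.78 zaxis [ 0.001  0.    -1.   ] pos [0.4235 0.0382 0.0633] t 2.3 F [ 0.4 -0.6  0.9]
```

View pics/c1s.png

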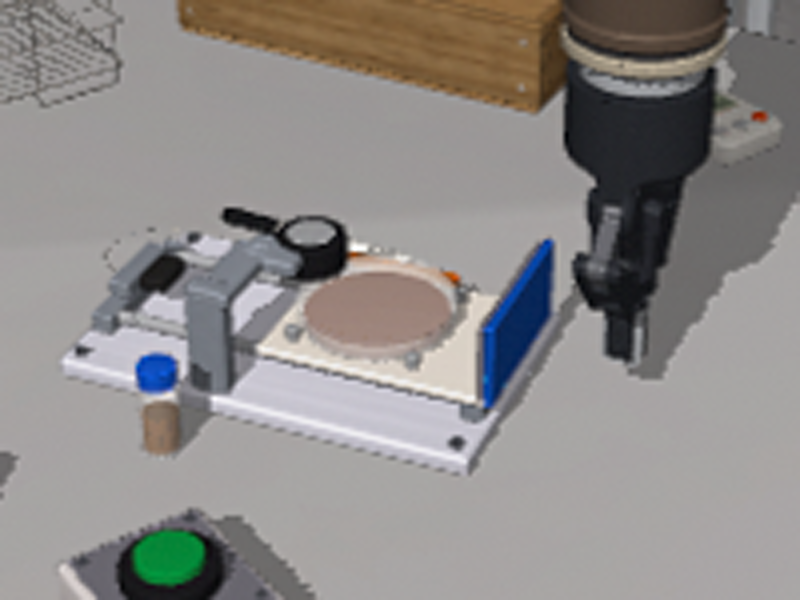

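The closed fingertips (about (625,350) in the crop) stand in front of the blue tab at tab height and are clear of everything. I push.

```bash
python3 -m jog '{"delta_pos":[[0.015,-0.004,0.001],[0.03,-0.004,0.001],[0.04,-0.004,0.001],[0.048,-0.004,0.001],[0.056,-0.004,0.001],[0.064,-0.004,0.001],[0.072,-0.004,0.001],[0.08,-0.004,0.001],[0.088,-0.004,0.001],[0.096,-0.004,0.001],[0.1,-0.004,0.001],[0.1,-0.004,0.001]],"turn":[0,0,0,0,0,0,0,0,0,0,0,0],"claw":[0,0,0,0,0,0,0,0,0,0,0,0]}'
python3 - <<'E'
from h import *
p,d=snap('top','t2')
rel(TAB+.059*XR+[0,0,.062])
cv2.imwrite('pics/c2.png',cv2.resize(p[150:290,200:340],None,fx=4,fy=4,interpolation=2))
E
```

```text
time: 3.5
eef_pos: [0.5192, 0.0589, 0.0615]
orientation: [3.13, 0.268, -0.005]
wrist_force: [-6.3, -0.2, 4.9]
grip_width: -0.0001
finger_force: 3.0
delta tool [ 0.0164 -0.0004 -0.0005] tool yaw 9.79 zaxis [-0.003 -0.001 -1.   ] pos [0.5191 0.0588 0.0615] t 3.55 F [-6.3  1.   4.9]
```

View pics/c2.png

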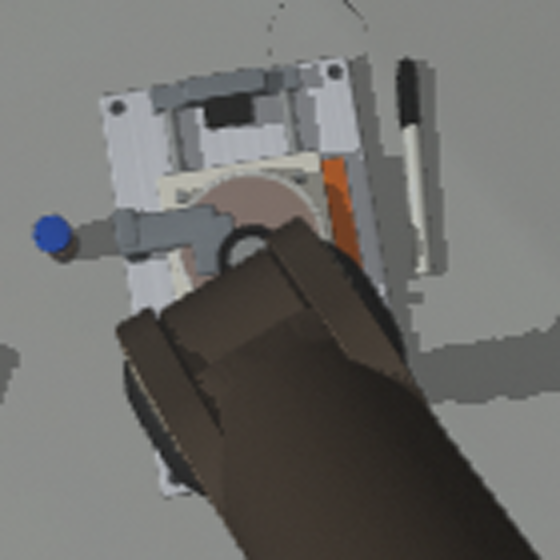

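The carriage has moved forward and its far edge is still short of the black bumper (230,110). Wrist force is 6 N, as the spring should give. I push on to the stop.

```bash
python3 -m jog '{"delta_pos":[[0.006,0,0],[0.012,0,0],[0.017,0,0],[0.017,0,0]],"turn":[0,0,0,0],"claw":[0,0,0,0]}'
python3 - <<'E'
from h import *
p,d=snap('top','t3')
rel(TAB+.059*XR+[0,0,.062])
C=cloud('top',d); hsv=cv2.cvtColor(p,cv2.COLOR_BGR2HSV)
for f in ('t0','t2','t3'):
    q=cv2.imread(f'pics/{f}.png'); C=cloud('top',np.load(f'pics/{f}.npy')); m=cv2.inRange(cv2.cvtColor(q,cv2.COLOR_BGR2HSV),(5,150,80),(15,255,255))>0
    m[:150]=0;m[280:]=0;m[:,:270]=0;m[:,320:]=0
    a=(C[m]@XR); print(f,m.sum(),np.percentile(a,[2,98]).round(4))
E
```

```text
time: 3.95
eef_pos: [0.5351, 0.0617, 0.0614]
orientation: [3.129, 0.268, -0.007]
wrist_force: [-7.8, 0.5, 5.9]
grip_width: -0.0001
finger_force: 4.0
delta tool [ 0.     -0.0003 -0.0006] tool yaw 9.8 zaxis [-0.004 -0.001 -1.   ] pos [0.5352 0.0617 0.0614] t 4.0 F [-7.4  0.5  4.6]
t0 135 [0.5433 0.6096]
t2 117 [0.6072 0.6639]
t3 100 [0.6318 0.6812]
```

```bash
python3 -m jog '{"delta_pos":[[0.003,0,0],[0.005,0,0],[0.005,0,0]],"turn":[0,0,0],"claw":[0,0,0]}'
```

```text
time: 4.3
eef_pos: [0.5353, 0.0617, 0.0613]
orientation: [3.127, 0.268, -0.021]
wrist_force: [-25.6, -2.4, 23.3]
grip_width: 0.0001
finger_force: 12.2
```

The TCP has stopped and the force has risen to 26 N, so the carriage is at the far stop. I let go quickly and back off.

```bash
python3 -m jog '{"delta_pos":[[-0.03,0,0],[-0.07,0,0],[-0.11,0,0],[-0.125,0,0],[-0.125,0,-0.02],[-0.125,0,-0.06],[-0.125,0,-0.1],[-0.125,0,-0.1]],"turn":[0,0,0,0,0,0,0,0],"claw":[0,0,0,0,0,0,0,0]}'
python3 - <<'E'
from h import *
p,d=snap('top','t4')
for f in ('t0','t3','t4'):
    q=cv2.imread(f'pics/{f}.png'); C=cloud('top',np.load(f'pics/{f}.npy')); m=cv2.inRange(cv2.cvtColor(q,cv2.COLOR_BGR2HSV),(5,150,80),(15,255,255))>0
    m[:150]=0;m[280:]=0;m[:,:270]=0;m[:,320:]=0
    a=(C[m]@XR); print(f,m.sum(),np.percentile(a,[2,98]).round(4))
rel(BTN+[0,0,.06+.022])
cv2.imwrite('pics/c4.png',cv2.resize(p[150:290,200:340],None,fx=4,fy=4,interpolation=2))
E
```

```text
time: 5.1
eef_pos: [0.4218, 0.042, 0.1661]
orientation: [3.129, 0.267, 0.013]
wrist_force: [0.5, 0.0, -0.2]
grip_width: 0.0003
finger_force: 0.0
t0 135 [0.5433 0.6096]
t3 100 [0.6318 0.6812]
t4 134 [0.5834 0.6503]
delta tool [ 0.1438 -0.2469  0.0304] tool yaw 9.73 zaxis [ 0.006 -0.001 -1.   ] pos [0.4208 0.0414 0.164 ] t 5.15 F [-0.2 -0.8 -1.1]
```

View pics/c4.png

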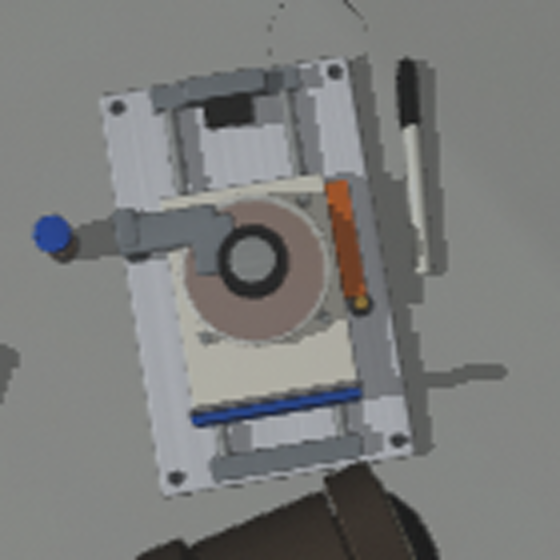

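Latched: the runner moved 40.4 mm from home, the brass pin (362,303) stands behind its end, and the dish is centred under the lens (253,262). Next, above the button.

```bash
python3 -m jog '{"delta_pos":[[0.02,-0.034,0],[0.044,-0.075,0],[0.068,-0.116,0],[0.092,-0.157,0],[0.116,-0.198,0],[0.14,-0.239,0],[0.144,-0.247,0],[0.144,-0.247,0.015],[0.144,-0.247,0.03],[0.144,-0.247,0.03]],"turn":[0,0,0,0,0,0,0,0,0,0],"claw":[0,0,0,0,0,0,0,0,0,0]}'
python3 - <<'E'
from h import *
p,d=snap('scene','s5')
C=cloud('scene',d); m=cv2.inRange(cv2.cvtColor(p,cv2.COLOR_BGR2HSV),(45,100,40),(80,255,255))>0
m[:280]=0;m[345:]=0;m[:,:190]=0;m[:,260:]=0
a=C[m]; print(len(a),a.mean(0),a.min(0),a.max(0))
rel(BTN+[0,0,.022])
cv2.imwrite('pics/c5.png',cv2.resize(p[200:350,130:330],None,fx=4,fy=4,interpolation=2))
E
```

```text
time: 6.15
eef_pos: [0.5175, 0.3059, 0.1276]
orientation: [3.126, 0.265, -0.008]
wrist_force: [-0.6, -0.9, -0.5]
grip_width: 0.0
finger_force: 0.0
218 [0.51868892 0.31195161 0.05175489] [0.50212734 0.28374403 0.03771039] [0.54423381 0.328782   0.05573777]
delta tool [ 0.0035 -0.0021  0.0551] tool yaw 9.69 zaxis [-0.003 -0.003 -1.   ] pos [0.5181 0.3066 0.1291] t 6.2 F [-0.2 -0.8  0.8]
```

View pics/c5.png

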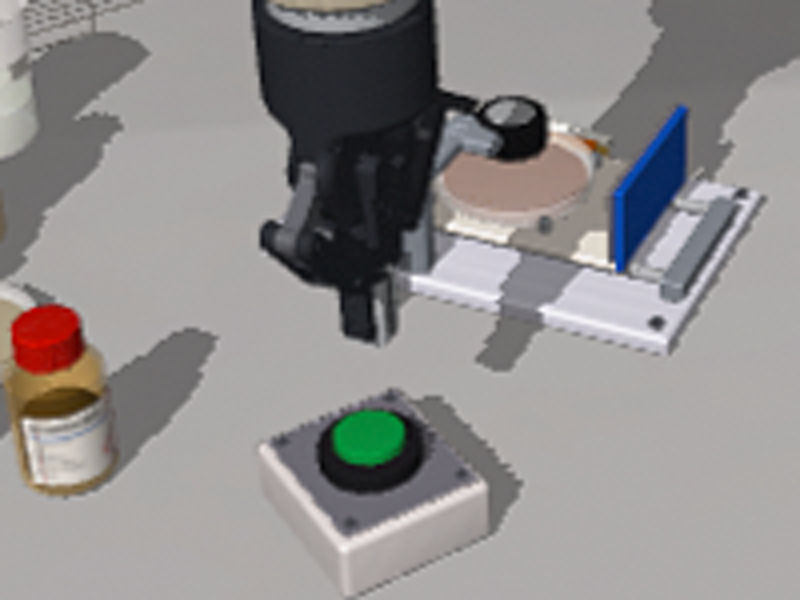

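The fingertips (370,335) hang right above the green button (368,440). Both cameras agree on its position to about 3 mm. I press in steps.

```bash
python3 -m jog '{"delta_pos":[[0.003,-0.003,0.03],[0.003,-0.003,0.045],[0.003,-0.003,0.053],[0.003,-0.003,0.057],[0.003,-0.003,0.061],[0.003,-0.003,0.062],[0.003,-0.003,0.062]],"turn":[0,0,0,0,0,0,0],"claw":[0,0,0,0,0,0,0]}'
```

```text
time: 6.9
eef_pos: [0.5216, 0.3126, 0.0698]
orientation: [3.13, 0.268, 0.001]
wrist_force: [-1.0, -1.3, 2.2]
grip_width: -0.0001
finger_force: 1.5
```

```bash
python3 -m jog '{"delta_pos":[[0,0,0.002],[0,0,0.004],[0,0,0.006],[0,0,0.006]],"turn":[0,0,0,0],"claw":[0,0,0,0]}'
```

```text
time: 7.3
eef_pos: [0.5218, 0.313, 0.068]
orientation: [3.129, 0.267, 0.004]
wrist_force: [-12.4, -12.2, 42.9]
grip_width: 0.0002
finger_force: 21.2
```

The button is bottomed: tips are at 46 mm and the force rose sharply. I lift off.

```bash
python3 -m jog '{"delta_pos":[[0,0,-0.01],[0,0,-0.05],[0,0,-0.1],[0,0,-0.13],[-0.04,0,-0.13],[-0.09,0,-0.13],[-0.12,0,-0.13],[-0.12,0,-0.13],[-0.12,0,-0.13],[-0.12,0,-0.13]],"turn":[0,0,0,0,0,0,0,0,0,0],"claw":[0,0,0,0,0,0,0,0,0,0]}'
python3 - <<'E'
from h import *
p,d=snap('top','t6')
C=cloud('top',d);hsv=cv2.cvtColor(p,cv2.COLOR_BGR2HSV)
m=cv2.inRange(hsv,(5,150,80),(15,255,255))>0; m[:150]=0;m[280:]=0;m[:,:270]=0;m[:,320:]=0
print('runner',np.percentile(C[m]@XR,[2,98]).round(4))
m=cv2.inRange(hsv,(45,80,30),(85,255,255))>0; m[:235]=0;m[265:]=0;m[:,:145]=0;m[:,185:]=0
print('btn',m.sum(),np.median(C[m],0))
for n,u,v in [('vial',213,210),('marker',303,187),('bottle',140,187),('timer',416,255)]: print(n,world('top',d,u,v).round(3))
cv2.imwrite('pics/c6.png',cv2.resize(p[140:300,120:320],None,fx=3.7,fy=3.7,interpolation=2))
E
```

```text
time: 8.3
eef_pos: [0.4045, 0.2928, 0.1936]
orientation: [-3.129, -0.266, -0.002]
wrist_force: [0.7, 0.3, 0.1]
grip_width: -0.0001
finger_force: 0.0
runner [0.5829 0.6498]
btn 171 [0.52036717 0.30916113 0.05246217]
vial [0.616 0.194 0.055]
marker [ 0.681 -0.02   0.012]
bottle [0.663 0.359 0.09 ]
timer [ 0.517 -0.293  0.018]
```

View pics/c6.png

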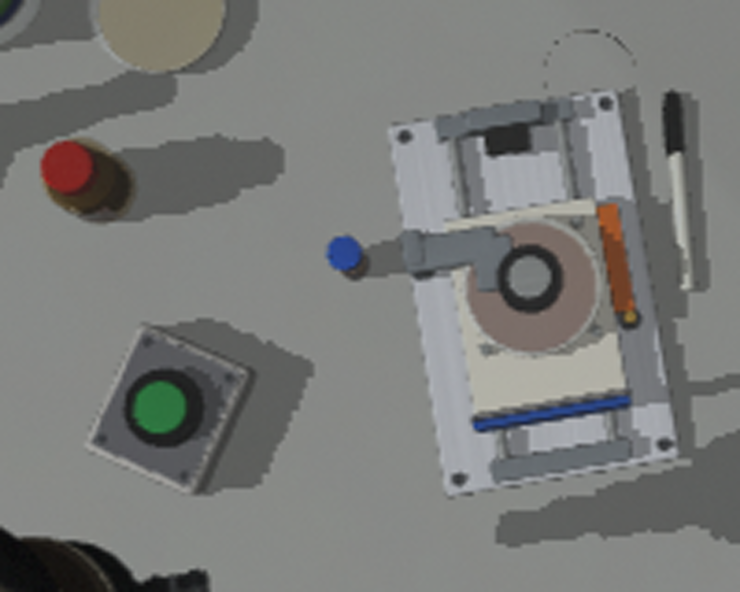

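The carriage is still latched on the pin (630,317). The button (160,405) is up at 52 mm, the bystanders have not moved, and the arm is clear.

```bash
python3 -c "
from cell import robot
print(robot.close_job())"
```

```text
the job is handed in; nothing more can be done
None
```

The job is handed in, though no verdict came back: the last images show the carriage latched at 40 mm on the stop pin with the dish under the lens, the start button pressed right down and up again, and nothing else moved.

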